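Clamp a filter cartridge in the ratchet test clamp

ROBOT

A 7-joint arm with a two-finger parallel gripper is mounted at the origin on the work surface. World frame = base frame: x ahead of the robot, y to its left, z up, the work surface at z = 0. Lengths are in m, angles in rad, forces in N, time in s.
With the tool pointing down it reaches from about 0.375 to 0.925 m from the base axis. Payload 3.1 kg.
Tool frame: the origin (TCP) lies between the finger pads; the fingertips stand 19 mm ahead of it and the grasp point (between the pads) is the TCP; z points along the fingers, y is the direction in which the jaws open and shut (so a half turn about z gives the same grasp; the last joint's range is limited). The gripper opens to 85 mm and grips with 20 to 120 N. Pads are 22 mm wide; open, the fingers measure 114 mm over their backs; the gripper's body (76 mm by 85 mm) begins 54 mm behind the grasp point. The pads swing forward as they close: fully open they stand 13 mm farther back than shut.
Start: joints at [-1.22, 0.383, 0.044, 1.598, -0.018, 1.161, -0.05], TCP at [0.282, 0.586, 0.25] pointing down, gripper open.
Joint ranges: [-2.61, 2.61], [-0.41, 2.15], [-1.48, 1.57], [0, 2.5], [-1.57, 4.71], [0.05, 1.97], [-2.85, 2.85]. Speed limits (rad/s): [2.79, 2.79, 3.14, 3.14, 3.14, 3.14, 3.14].

INTERFACE

Orientations are given as a unit quaternion [x, y, z, w].
In Python, from bench import move_ptp, movel, move_j, move_gripper, pause, inverse_kinematics, read_camera, camera_params, MotionError, sign_off, look_for, tip_of, read_time_s, read_qpos, read_joint_vel, read_effort, read_eef_pos, read_tcp_rot, read_ft_force, read_ft_torque, read_finger_gap gives the robot as it stands. Calls block until the motion is done:
- move_ptp(position, orientation): joint-space move of the TCP to a pose.
- movel(position, orientation=None, speed=0.15): straight line of the TCP; orientation=None keeps the orientation; speed is the mean speed in m/s.
- move_j(angles): joint-space move.
- move_gripper(opening, effort=None): finger opening in m; effort is the grip in N (None keeps the last); returns when the fingers have stopped.
- pause(seconds).
- inverse_kinematics(position, orientation): joint angles nearest the present ones, or None.
- read_camera(name): name is "side" or "top"; returns the picture (420x560x3 uint8, red, green, blue); there is no depth.
- camera_params(name): a dict with "K" (3x3 intrinsics, pixels), "dist_coeffs" ([k1, k2, p1, p2, k3] as OpenCV has them; the pictures are not rectified), "camera_from_world" (4x4, takes a point from world to camera coordinates). Camera axes: x right, y down, z forward; pixel columns grow to the right and rows downward; lengths in m; the calibration is good to about 2 mm. A picture is of the moment at which its call begins. camera_params takes no time and is no camera call.
A pose or a line that the arm cannot do raises MotionError and nothing moves.
- sign_off(): hands the job in, once; it reports no verdict.
Trained networks look in the newest picture that a camera, given by its name, has taken for a name from the list of things; names that differ only in an ending like _2 or _b are one class to them, and where a whole thing is asked for, a point or a joint stands for the part that bears it (a point fixed in the world has none). Each returns a list of dicts, best first, with "confidence" (0 to 1); they miss things now and then, are a little off and sometimes report something else, mostly with a low value. They report only what shows in the picture. A call takes as long as a camera call. They do not tell look-alikes from the thing itself.
- look_for(camera, name): "at" ([column, row] in pixels, amid what is visible of it).
- tip_of(camera, name): "at" ([column, row] in pixels: a listed point, or the origin of a listed thing).
Readings, each from a call of its own:
- read_time_s(): time.
- read_qpos(): joint angles.
- read_joint_vel(): joint speeds.
- read_effort(): joint torques, N m.
- read_eef_pos(): TCP position.
- read_tcp_rot(): TCP orientation.
- read_ft_force(): force on the tool from outside, world axes, zero at the start.
- read_ft_torque(): the same for the moment, N m.
- read_finger_gap(): finger opening in m.
Only numpy, scipy, OpenCV 4.12 (cv2) and the standard library are available. Lean on these libraries where they do the work, as an engineer would, in place of code of your own. Each camera call takes 0.05 s, during which the arm holds its last target.

TASK

Lay the filter cartridge in the cradle of the clamp with its round neck towards the rubber seal, then wind the black knob clockwise: first through the slack, until you feel the spring behind the seal begin to push back, then on to the second click under load, so that the pawl catches there and holds the cartridge clamped when you let go. Do not overtighten it, lay the cartridge down gently, and leave the other things on the bench where they are.

Things in the scene. Friction and masses are not known exactly. Their poses are not given: they have to be found in the camera images.
- clamp: The cartridge clamp, fixed on the bench: base of aluminium profile bars, 112 mm wide (its x, -56 to 56), 400 mm long (its y, -195 to 205), 20 mm high. Origin on the bench, z up. Along its y from the -y end: knob with ratchet on a bridge (top 46 mm above the bench), moving jaw, cradle, seal head.
- cradle (a point): Middle of the floor of the white cradle channel, 30 mm above the bench; axes as the clamp. The floor spans y -54 to 46; at both ends (y -58 to -34 and 24 to 48) stand two cheeks, 48 mm apart inside (in x), 28 mm high, flared in their upper 10 mm. Between these pairs the sides are open for 58 mm.
- jaw_face (a point): Centre of the flat round white face (42 mm) of the moving jaw, 52 mm above the bench; it presses on the cartridge's flat end. Moves to the clamp's +y by 13 mm per rad of knob, 4.5 mm per click. Fully open at the start. Axes as the clamp.
- head: The seal head: white block 66 x 40 x 70 mm bolted across the base beyond the cradle, with a pressure gauge on top (165 mm above the bench). Origin in the middle of its underside, 20 mm above the bench; axes as the clamp. Its place along the base differs by some mm.
- seal_face (a point): Centre of the round rubber face (42 mm) of the seal, 52 mm above the bench, facing the clamp's -y. The seal slides back freely (under 1 N) for 0 to 17 mm, which differs and cannot be seen, then meets a hidden spring of 2 N/mm: each click from there adds 9 N and 0.12 N m at the knob. At the start jaw and seal faces are 118 to 122 mm apart.
- knob_grip (a point): Centre of the grip of the black ribbed round knob, on its upright axis, 85 mm above the bench. The grip is a cylinder 46 mm across, from 68 to 99 mm above the bench, white mark on top. Below it on the shaft is the steel ratchet wheel, 72 mm across, 18 teeth. Within 65 mm of the axis nothing else is higher than 58 mm.
- knob (a joint): Angle of knob and ratchet wheel, rad: 0 at the start, growing clockwise seen from above (winding); end stop 4.4. A tooth is 0.349 rad: the pawl drops with a click at about each multiple of 0.349 (surely within 0.08 rad past it), and the wheel let go under load settles back to within 0.05 rad of it. Turned unloaded it takes 0.02 to 0.06 N m, with a ripple at each tooth.
- pawl (a joint): Lift of the sprung pawl at the ratchet wheel, rad: about 0 (down to -0.05 under load) with its nose at the bottom of a tooth gap, about 0.15 on a tooth's tip.
- cartridge: The filter cartridge, loose, lying on the bench, 110 mm long along its x; origin in the middle of its underside. Clear blue tube 38 mm across (x -37 to 29) between two white caps 44 mm square, 18 mm thick; on the +x cap a round neck, 30 mm across, 8 mm long. About 0.2 kg.
- cartridge_mid (a point): Centre of the cartridge, half-way along its 110 mm, 22 mm above its underside; x along it towards the neck, z up. Lying in the cradle it is 52 mm above the bench with its x along the clamp's +y.
- cartridge_neck (a point): Centre of the flat end of the cartridge's neck, 55 mm from its centre.
- screwdriver: Bystander: red-handled screwdriver.
- spanner: Bystander: steel spanner, 160 mm.
- elbow: Bystander: white pipe elbow, 46 mm legs, 33 mm high.
- tee: Bystander: white pipe tee, 84 mm wide, 33 mm high.
- ruler: Bystander: green ruler, 300 x 30 x 4 mm.
- beaker: Bystander: glass beaker, 70 mm across, 90 mm high.
- capsule: Bystander: short round blue filter capsule with a white lid, standing, 60 mm across, 75 mm high.
Mind the look-alikes: they are no part of the job. What is shaped like the cartridge but orange or pink is not meant.

How it is judged:
On the way, in this order (a step that is already met when the one before it is completed fails the run):
1. the cartridge lies in the cradle, neck towards the seal, and has been let go, before it is clamped (z of cartridge_mid in the frame of clamp below 0.055 m and x of cartridge_mid in the frame of clamp between -0.005 and 0.005 m and y of cartridge_neck in the frame of clamp above 0.09 m and contact force between the fingers and cartridge below 0.1 N and contact force between cartridge and head below 5 N), for 0.2 s.
2. the seal carries the clamping load (contact force between cartridge and head above 7.5 N), for 0.2 s.
At the end, for the whole second after the job is handed in: Cartridge level in the cradle (within 5 mm of its middle line, within 4 degrees), neck to the seal; pawl down in a tooth gap (lift under 0.04 rad), holding 7.5 to 20 N on the seal by itself (the second click under load gives 8 to 18 N) (contact force between cartridge and head between 7.5 and 20 N and value of joint pawl below 0.04 rad and z of cartridge_mid in the frame of clamp between 0.049 and 0.055 m and x of cartridge_mid in the frame of clamp between -0.005 and 0.005 m and y of cartridge_neck in the frame of clamp above 0.09 m and angle between the x axis of cartridge and the y axis of clamp, either way round below 0.07 rad and angle between cartridge's own z axis and vertical below 0.1 rad and linear speed of cartridge below 0.01 m/s); the robot touches nothing.
It fails at once if the cartridge is overtightened: more than 25 N on the seal (contact force between cartridge and head above 25 N).
It fails at once if the cartridge is dropped or rammed into the clamp: more than 40 N between them (contact force between cartridge and clamp above 40 N).
It fails at once if a bystander is moved by more than 20 mm (distance of any of screwdriver, spanner, elbow, tee, ruler, beaker, capsule from where it was at the start of the episode above 0.02 m).
It also fails if it takes over 72 s, if anything falls off the work surface, if the arm or the gripper's body presses on something with over 40 N, if the wrist force passes 120 N, or if a joint passes its speed limit or range.

## Working session

There is one attempt and no reset: what is moved stays moved. The work goes in short steps, each a Python script; the robot and the scene stay as the last script left them, time stands still between calls to the robot, and variables do not carry over. Pictures are saved under pics/ and viewed, and the job is handed in when it is done.

```bash
ls; mkdir -p pics; python3 - <<'E'
from bench import *
import cv2
for c in ("side","top"):
    im=read_camera(c); cv2.imwrite(f"pics/{c}0.png",im[:,:,::-1])
    p=camera_params(c); print(c,p["K"],p["dist_coeffs"],p["camera_from_world"])
    for n in ["clamp","cradle","jaw_face","head","seal_face","knob_grip","cartridge","cartridge_mid","cartridge_neck"]:
        print(n,[(d["at"],round(d["confidence"],2)) for d in tip_of(c,n)][:4])
print(read_time_s(),read_tcp_rot())
E
```

```text
pics
side [[446.28912433   0.         277.40923067]
 [  0.         446.28912433 205.12217297]
 [  0.           0.           1.        ]] [0.01028823 0.         0.         0.         0.        ] [[ 0.96825742 -0.24962156 -0.0129091  -0.55223185]
 [-0.14862657 -0.53344639 -0.83267346  0.15300222]
 [ 0.20096693  0.80816089 -0.55361382  1.18728281]
 [ 0.          0.          0.          1.        ]]
clamp []
cradle [([300.4, 212.7], 0.86)]
jaw_face [([305.1, 217.4], 0.82)]
head [([287.3, 195.2], 0.56), ([250.1, 351.1], 0.26)]
seal_face [([290.9, 197.3], 0.46)]
knob_grip [([325.9, 234.4], 0.7)]
cartridge [([347.9, 209.3], 0.78), ([296.6, 170.2], 0.74), ([179.9, 201.6], 0.72), ([215.1, 217.4], 0.68)]
cartridge_mid [([211.1, 211.7], 0.73), ([233.4, 247.2], 0.69), ([296.4, 166.6], 0.68), ([347.5, 199.1], 0.63)]
cartridge_neck [([243.0, 234.9], 0.95), ([361.1, 208.4], 0.91), ([297.8, 158.4], 0.8), ([198.7, 221.2], 0.65)]
top [[426.21453305   0.         276.41314   ]
 [  0.         426.21453305 213.28379684]
 [  0.           0.           1.        ]] [-0.05067629  0.          0.          0.          0.        ] [[-0.00185923 -0.99999329 -0.00315679  0.00566721]
 [-0.99668878  0.00210968 -0.08128367  0.56328318]
 [ 0.08128978  0.00299522 -0.99668601  1.10207399]
 [ 0.          0.          0.          1.        ]]
clamp [([289.9, 184.6], 0.68), ([299.2, 128.7], 0.57)]
cradle [([273.2, 183.2], 0.98)]
jaw_face [([292.4, 181.0], 0.71)]
head [([230.9, 184.3], 0.56)]
seal_face [([249.1, 182.0], 0.7)]
knob_grip [([122.4, 192.3], 0.59)]
cartridge [([239.3, 277.7], 0.89), ([255.6, 126.2], 0.84), ([305.3, 264.1], 0.8), ([192.5, 315.4], 0.77)]
cartridge_mid [([256.1, 125.4], 0.82), ([238.9, 275.2], 0.73), ([189.2, 316.7], 0.63), ([159.8, 153.5], 0.58)]
cartridge_neck [([292.1, 252.9], 0.92), ([142.7, 147.4], 0.67), ([171.6, 323.1], 0.63), ([249.2, 293.3], 0.59)]
1.0 [ 2.22476656e-01  9.74938017e-01  9.25583686e-06 -1.18985569e-05]
```

View pics/side0.png

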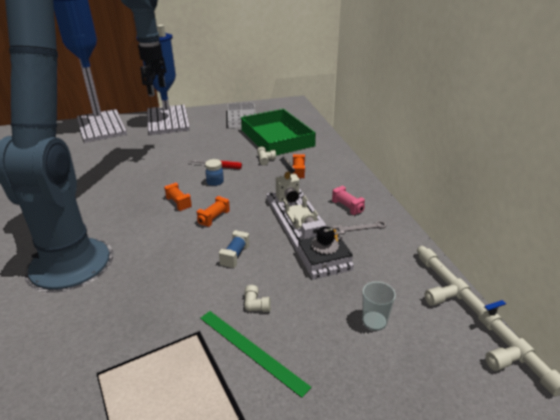

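View pics/top0.png

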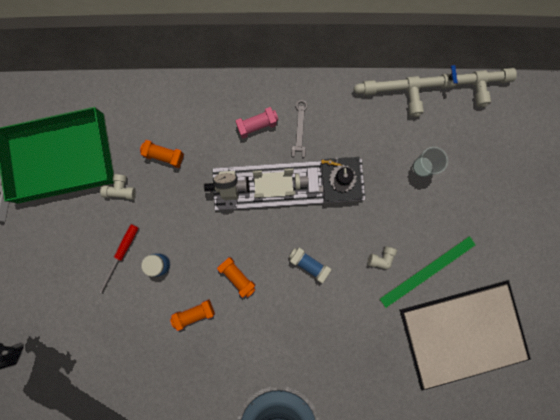

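Candidates in the top view: the blue cartridge at (311,265); orange look-alikes at (162,154), (237,277) and (193,315); a pink one at (257,123); and the blue capsule at (154,265), which is short and standing. I choose (311,265), which is (235,248) in the side view, and check it in a close crop.

```bash
python3 - <<'E'
import cv2,numpy as np
t=cv2.imread("pics/top0.png");s=cv2.imread("pics/side0.png")
a=cv2.resize(t[140:300,195:375],None,fx=4.4,fy=3.75*4.4/3.75*0.85,interpolation=cv2.INTER_CUBIC)
a=cv2.resize(t[145:290,200:375],(175*4,145*4),interpolation=cv2.INTER_CUBIC)
cv2.imwrite("pics/topcrop.png",a)
cv2.imwrite("pics/sidecrop.png",cv2.resize(s[150:285,205:365],(160*4,135*4),interpolation=cv2.INTER_CUBIC))
E
```

```text
(no output)
```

View pics/topcrop.png

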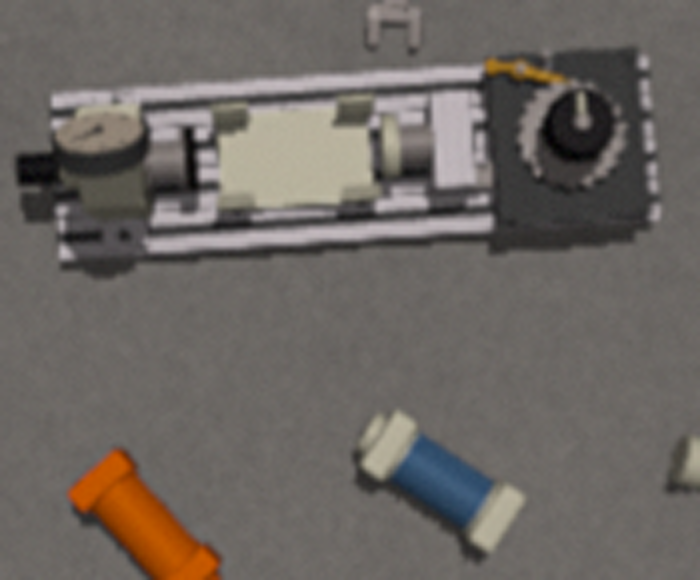

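View pics/sidecrop.png

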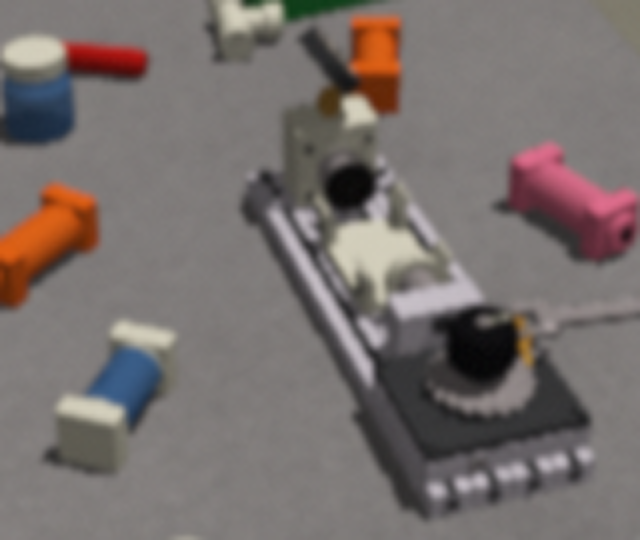

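The crop confirms it: a clear blue tube between white square caps, with the round neck at the upper-left end, about top (293,254). The seal is at the left of the clamp and the knob at the right, at top (345,176). Next I fit poses from both stored pictures.

```bash
cat > h.py <<'E'
import numpy as np, cv2
from bench import *
from scipy.optimize import least_squares, minimize
CP={c:camera_params(c) for c in("side","top")}
def proj(c,P):
    p=CP[c];M=np.array(p["camera_from_world"])
    rv,_=cv2.Rodrigues(M[:3,:3].copy())
    return cv2.projectPoints(np.asarray(P,float).reshape(-1,1,3),rv,M[:3,3].copy(),np.array(p["K"]),np.array(p["dist_coeffs"]))[0].reshape(-1,2)
def ray(c,px,z):
    p=CP[c];M=np.array(p["camera_from_world"])
    u=cv2.undistortPoints(np.array(px,float).reshape(1,1,2),np.array(p["K"]),np.array(p["dist_coeffs"])).ravel()
    d=M[:3,:3].T@np.array([u[0],u[1],1]);o=-M[:3,:3].T@M[:3,3]
    return o+d*(z-o[2])/d[2]
def T(pose,P):
    x,y,a=pose[:3];P=np.asarray(P,float);c,s=np.cos(a),np.sin(a)
    return np.c_[x+c*P[:,0]-s*P[:,1],y+s*P[:,0]+c*P[:,1],P[:,2]]
def box(x0,x1,y0,y1,z0,z1):
    return np.array([[x,y,z] for x in(x0,x1) for y in(y0,y1) for z in(z0,z1)])
def cylx(x0,x1,r,zc,n=24):
    t=np.linspace(0,2*np.pi,n);return np.array([[x,r*np.cos(a),zc+r*np.sin(a)] for x in(x0,x1) for a in t])
CART=[box(-.055,-.037,-.022,.022,0,.044),box(.029,.047,-.022,.022,0,.044),cylx(-.037,.029,.019,.022),cylx(.047,.055,.015,.022)]
def sil(c,pose,parts,off,shape,k=8):
    m=np.zeros((shape[0]*k,shape[1]*k),np.uint8)
    for p in parts:
        q=(proj(c,T(pose,p))-off+.5)*k
        cv2.fillConvexPoly(m,cv2.convexHull(np.round(q).astype(np.int32)),255)
    return cv2.resize(m,(shape[1],shape[0]),interpolation=cv2.INTER_AREA)/255.
E
cat > loc.py <<'E'
from h import *
t=cv2.imread("pics/top0.png");s=cv2.imread("pics/side0.png")
roi={"top":(280,235,340,295),"side":(210,222,258,274)}
obs={}
for c,im in(("top",t),("side",s)):
    x0,y0,x1,y1=roi[c];g=im[y0:y1,x0:x1].astype(float)
    sat=g.max(2)-g.min(2)
    br=g.max(2)
    m=((sat>18)).astype(float); obs[c]=m
    cv2.imwrite(f"pics/m_{c}.png",cv2.resize(np.hstack([g,np.repeat(m[:,:,None]*255,3,2)]).astype(np.uint8),None,fx=6,fy=6,interpolation=0))
def cost(p,cams=("top","side")):
    e=0
    for c in cams:
        x0,y0,x1,y1=roi[c]
        e+=np.sum(np.abs(sil(c,p,CART,np.array([x0,y0]),obs[c].shape)-obs[c]))
    return e
n=ray("top",(293,253),.022);a=ray("top",(311,265),.022)
for cams in(("top",),("side",),("top","side")):
    best=None
    for off in (0,.15,-.15):
        r=minimize(cost,[a[0],a[1],np.arctan2(n[1]-a[1],n[0]-a[0])+off],args=(cams,),method="Nelder-Mead",options=dict(initial_simplex=np.array([a[0],a[1],np.arctan2(n[1]-a[1],n[0]-a[0])+off])+np.array([[0,0,0],[.006,0,0],[0,.006,0],[0,0,.15]])))
        if best is None or r.fun<best.fun:best=r
    print(cams,best.x.round(4),best.fun,[o.sum() for o in obs.values()])
np.save("cart.npy",best.x)
# clamp
pt=lambda x,y:(200+x/4-.4,145+y/4-.4)
ob=[((-.056,.205,.02),pt(52,95)),((.056,.205,.02),pt(60,265))]
E
python3 loc.py
```

```text
('top',) [ 0.4308 -0.0797  0.9776] 100.10980392156861 [np.float64(572.0), np.float64(335.0)]
('side',) [ 0.4463 -0.0337  1.33  ] 327.6156862745098 [np.float64(572.0), np.float64(335.0)]
('top', 'side') [ 0.4309 -0.0796  0.9998] 490.28235294117644 [np.float64(572.0), np.float64(335.0)]
```

View pics/m_top.png

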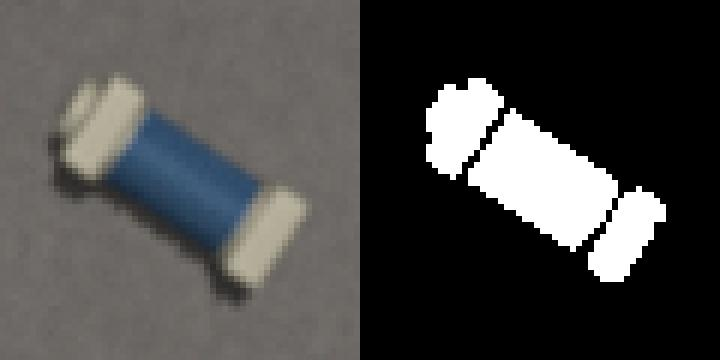

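View pics/m_side.png

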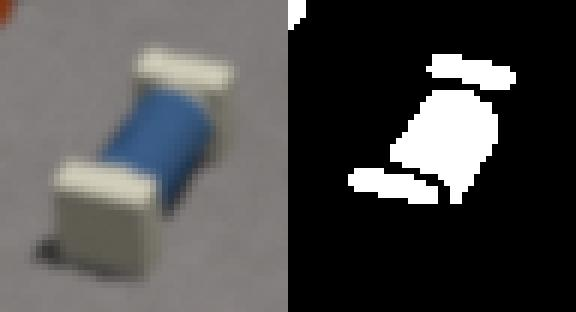

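```bash
cat > p.py <<'E'
s=open('loc.py').read()
s=s.replace("m=((sat>18)).astype(float)","""lab=cv2.cvtColor(g.astype(np.uint8),cv2.COLOR_BGR2LAB).astype(float);bg=np.median(lab[:8].reshape(-1,3),0)
    d=np.hypot(lab[...,1]-bg[1],lab[...,2]-bg[2]);print(bg)
    m=(d>4.5).astype(np.uint8);m=cv2.morphologyEx(m,cv2.MORPH_CLOSE,np.ones((3,3)))
    n_,l_,st,_=cv2.connectedComponentsWithStats(m);m=(l_==1+np.argmax(st[1:,4])).astype(float)""")
open('loc.py','w').write(s)
E
python3 p.py; cat >> loc.py <<'E'
out=[]
for c,im in(("top",t),("side",s)):
    x0,y0,x1,y1=roi[c];g=cv2.resize(im[y0:y1,x0:x1],None,fx=7,fy=7,interpolation=cv2.INTER_CUBIC)
    for p in CART:
        q=(proj(c,T(best.x,p))-[x0,y0]+.5)*7
        cv2.polylines(g,[cv2.convexHull(q.astype(np.int32))],True,(0,255,0),1)
    m=cv2.resize((obs[c]*255).astype(np.uint8),None,fx=7,fy=7,interpolation=0)
    cn,_=cv2.findContours(m,0,1);cv2.drawContours(g,cn,-1,(0,0,255),1)
    out.append(cv2.copyMakeBorder(g,0,420-g.shape[0],0,0,0))
cv2.imwrite("pics/ov.png",np.hstack(out))
E
python3 loc.py
```

```text
[112. 129. 130.]
[133. 129. 129.]
('top',) [ 0.4307 -0.0792  0.977 ] 43.54117647058824 [np.float64(669.0), np.float64(608.0)]
('side',) [ 0.4326 -0.0776  1.0149] 96.05490196078432 [np.float64(669.0), np.float64(608.0)]
('top', 'side') [ 0.431  -0.079   0.9783] 150.59607843137255 [np.float64(669.0), np.float64(608.0)]
```

View pics/ov.png

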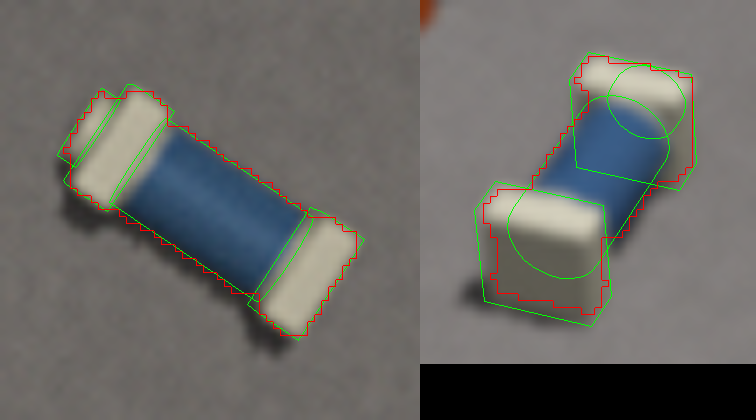

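The overlay matches in both views, and the networks' neck point agrees. Now the clamp.

```bash
cat > clamp.py <<'E'
from h import *
import sys
t=cv2.imread("pics/top0.png");s=cv2.imread("pics/side0.png")
pt=lambda x,y:np.array([200+(x+.5)/4-.5,145+(y+.5)/4-.5])
ps=lambda x,y:np.array([205+(x+.5)/4-.5,150+(y+.5)/4-.5])
ob=[("top",(.056,.205,.02),pt(52,93)),("top",(-.056,.205,.02),pt(62,260)),("top",(.056,-.195,.02),pt(646,52)),("top",(-.056,-.195,.02),pt(658,222)),
("side",(-.056,-.195,.02),ps(425,490)),("side",(-.056,.205,.02),ps(252,185)),("side",(.056,-.195,.02),ps(598,448))]
def res(p,cams=("top","side")):
    return np.concatenate([proj(c,T(p,[P]))[0]-o for c,P,o in ob if c in cams])
for cams in(("top",),("side",),("top","side")):
    r=least_squares(res,[.62,0,0.03],args=(cams,),loss="soft_l1");print(cams,r.x.round(4),r.fun.round(1))
pose=r.x if len(sys.argv)<4 else np.array([float(v) for v in sys.argv[1:4]])
cy=float(sys.argv[4]) if len(sys.argv)>4 else .045
ky=float(sys.argv[5]) if len(sys.argv)>5 else -.14
np.save("clamp.npy",np.r_[pose,cy,ky])
a=np.linspace(0,2*np.pi,40)
circ=lambda x,y,r,z:np.c_[x+r*np.cos(a),y+r*np.sin(a),0*a+z]
ring=lambda y,r,z:np.c_[r*np.cos(a),0*a+y,z+r*np.sin(a)]
rect=lambda x0,x1,y0,y1,z:np.array([[x0,y0,z],[x1,y0,z],[x1,y1,z],[x0,y1,z],[x0,y0,z]])
L=[(rect(-.056,.056,-.195,.205,.02),(0,255,0)),(rect(-.056,.056,-.195,.205,0),(0,120,0)),(circ(0,ky,.023,.099),(0,0,255)),(circ(0,ky,.023,.068),(0,0,255)),(circ(0,ky,.036,.062),(255,0,255)),
 (ring(cy-.06,.021,.052),(255,255,0)),(ring(cy+.06,.021,.052),(255,255,0))]
for sx in(1,-1):
    for y0,y1 in((-.058,-.034),(.024,.048)):
        L.append((rect(sx*.024,sx*.024,cy+y0,cy+y1,.03)[1:3],(0,255,255)))
L.append((rect(-.024,.024,cy-.054,cy+.046,.03),(255,100,0)))
for c,im,x0,y0,x1,y1,f,nm in(("top",t,195,145,375,225,4,"ct"),("side",s,255,150,365,285,5,"cs")):
    g=cv2.resize(im[y0:y1,x0:x1],None,fx=f,fy=f,interpolation=cv2.INTER_CUBIC)
    for P,col in L:
        q=(proj(c,T(pose,P))-[x0,y0]+.5)*f
        cv2.polylines(g,[q.round().astype(np.int32)],False,col,1)
    cv2.imwrite(f"pics/{nm}.png",g)
E
python3 clamp.py
```

```text
('top',) [ 0.6429 -0.0324  0.0645] [-0.3  0.1 -0.6 -0.1  0.2  0.5  0.7 -0.6]
('side',) [ 0.6485 -0.028   0.0508] [ 1.4 -0.1 -0.2 -4.1 -0.9  1.2]
('top', 'side') [ 0.6437 -0.0319  0.0641] [-0.5 -0.2 -0.8 -0.4  0.   0.3  0.5 -0.8  1.2  1.3 -2.2 -3.  -1.2  2.1]
```

View pics/ct.png

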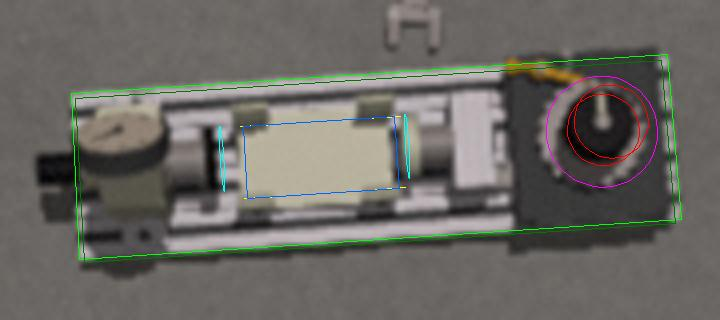

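View pics/cs.png

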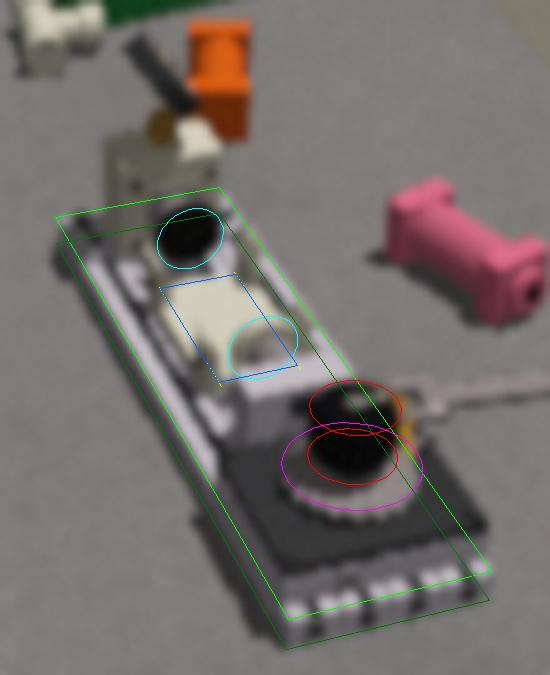

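```bash
python3 clamp.py 0.6437 -0.0319 0.0641 0.048 -0.136; python3 - <<'E'
from h import *
p=np.load("clamp.npy")
def inv(w): 
    d=w[:2]-p[:2];c,s=np.cos(p[2]),np.sin(p[2]);return (c*d[0]+s*d[1],-s*d[0]+c*d[1])
for c,px,z,n in(("side",(325.9,234.4),.085,"knob"),("side",(300.4,212.7),.03,"cradle"),("top",(273.2,183.2),.03,"cradle"),("side",(290.9,197.3),.052,"seal"),("top",(249.1,182),.052,"seal"),("side",(305.1,217.4),.052,"jaw"),("top",(292.4,181.),.052,"jaw")):
    print(c,n,np.round(inv(ray(c,px,z)),4))
t=cv2.imread("pics/top0.png");s=cv2.imread("pics/side0.png")
a=cv2.resize(t[155:200,320:370],None,fx=8,fy=8,interpolation=cv2.INTER_CUBIC)
b=cv2.resize(s[215:260,300:350],None,fx=8,fy=8,interpolation=cv2.INTER_CUBIC)
A=np.linspace(0,2*np.pi,40)
for g,c,o in((a,"top",(320,155)),(b,"side",(300,215))):
    for r,z,col in((.023,.099,(0,0,255)),(.023,.068,(0,255,0)),(.036,.06,(255,0,255))):
        q=(proj(c,T(p,np.c_[r*np.cos(A),p[4]+r*np.sin(A),0*A+z]))-o+.5)*8
        cv2.polylines(g,[q.round().astype(np.int32)],False,col,1)
cv2.imwrite("pics/kn.png",cv2.convertScaleAbs(np.hstack([a,b]),alpha=1.5,beta=20))
E
```

```text
('top',) [ 0.6429 -0.0324  0.0645] [-0.3  0.1 -0.6 -0.1  0.2  0.5  0.7 -0.6]
('side',) [ 0.6485 -0.028   0.0508] [ 1.4 -0.1 -0.2 -4.1 -0.9  1.2]
('top', 'side') [ 0.6437 -0.0319  0.0641] [-0.5 -0.2 -0.8 -0.4  0.   0.3  0.5 -0.8  1.2  1.3 -2.2 -3.  -1.2  2.1]
side knob [ 0.0031 -0.1368]
side cradle [0.0049 0.05  ]
top cradle [0.0016 0.0447]
side seal [-0.0049  0.1062]
top seal [0.0055 0.1068]
side jaw [-0.0023 -0.0059]
top jaw [ 0.0006 -0.0052]
```

View pics/ct.png

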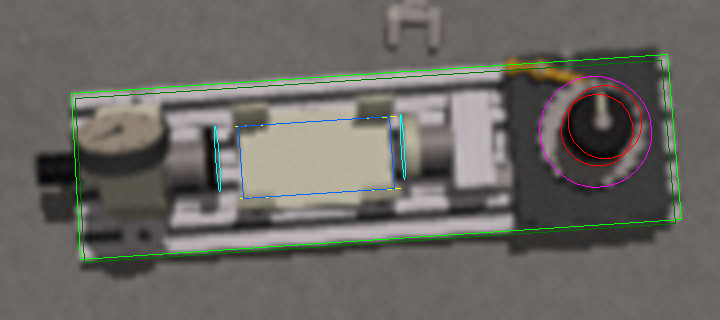

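View pics/kn.png

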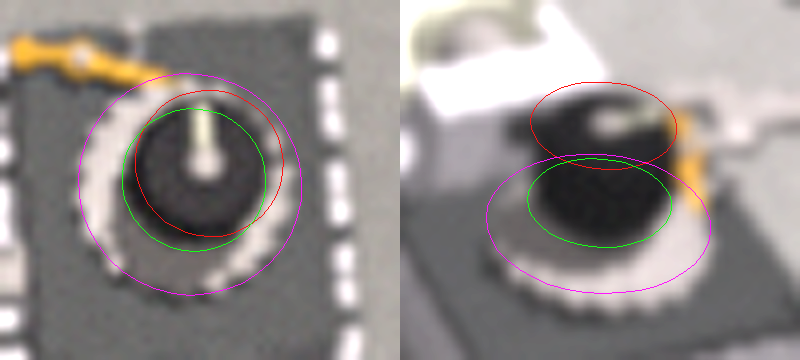

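```bash
cat > cr.py <<'E'
from h import *
import sys
p=np.load("clamp.npy");dx=float(sys.argv[1]);dy=float(sys.argv[2])
t=cv2.imread("pics/top0.png");s=cv2.imread("pics/side0.png")
a=cv2.resize(t[165:205,248:298],None,fx=8,fy=8,interpolation=cv2.INTER_CUBIC)
b=cv2.resize(s[190:235,275:325],None,fx=8,fy=8,interpolation=cv2.INTER_CUBIC)
a=np.vstack([a,np.zeros((40,400,3),np.uint8)])
for g,c,o in((a,"top",(248,165)),(b,"side",(275,190))):
    for sx in(1,-1):
        for y0,y1 in((-.058,-.034),(.024,.048)):
            x=sx*.024+dx;Y=p[3]+dy
            P=np.array([[x,Y+y0,.03],[x,Y+y1,.03],[x,Y+y1,.048],[x,Y+y0,.048],[x,Y+y0,.03]])
            q=(proj(c,T(p,P))-o+.5)*8
            cv2.polylines(g,[q.round().astype(np.int32)],False,(0,0,255) if sx>0 else (0,200,0),1)
cv2.imwrite("pics/cr.png",np.hstack([a,b]))
E
python3 cr.py 0 0
```

```text
(no output)
```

View pics/cr.png

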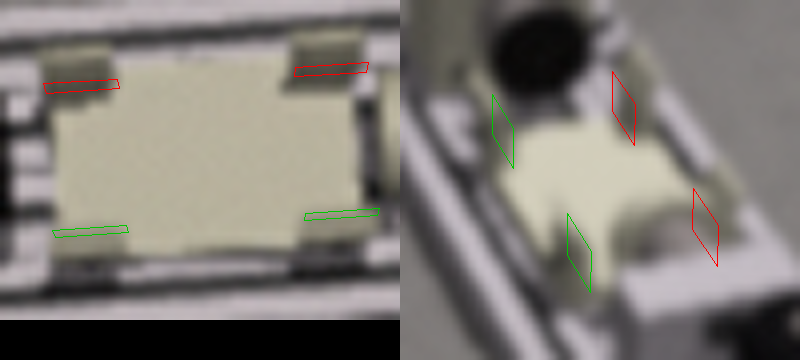

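```bash
cat >> h.py <<'E'
CL=np.array([0.6437,-0.0319,0.0641])
def quat(a):
    from scipy.spatial.transform import Rotation as R
    x=np.array([np.cos(a),np.sin(a),0]);z=np.array([0,0,-1.]);return R.from_matrix(np.c_[x,np.cross(z,x),z]).as_quat()
def cw(x,y,z=0): return T(CL,[[x,y,z]])[0]
E
cat > a.py <<'E'
from h import *
c=np.load("cart.npy");print(c)
def g(z):return [c[0]-.0045*np.cos(c[2]),c[1]-.0045*np.sin(c[2]),z]
opts=[]
for k in(0,np.pi,-np.pi):
    q=inverse_kinematics(g(.2),quat(c[2]+k)); print(k,None if q is None else np.round(q,2))
    pl=cw(0,.0495-.0045,.2); q2=inverse_kinematics(pl,quat(1.635+k)); print("  place",None if q2 is None else np.round(q2,2))
    q3=inverse_kinematics(cw(0,-.135,.15),quat(1.635+k)); print("  knob",None if q3 is None else np.round(q3,2))
print(read_qpos().round(2),read_time_s())
E
python3 a.py
```

```text
[ 0.43096952 -0.07901856  0.97825764]
0 [-0.76  0.01  0.88  2.17 -0.    0.97 -0.47]
  place [-0.58  0.48  0.65  1.69 -0.32  1.08  0.23]
  knob [-0.35  0.63  0.75  1.64 -0.48  1.05  0.61]
3.141592653589793 [-0.6   0.01  0.71  2.17 -0.01  0.97  2.67]
  place [-0.96  0.89  1.37  1.71 -0.9   1.33 -2.49]
  knob [-0.63  1.04  1.36  1.66 -1.05  1.35 -2.17]
-3.141592653589793 [-0.6   0.01  0.71  2.17 -0.01  0.97  2.67]
  place [-0.96  0.89  1.37  1.71 -0.9   1.33 -2.49]
  knob [-0.63  1.04  1.36  1.66 -1.05  1.35 -2.17]
[-1.22  0.38  0.04  1.6  -0.02  1.16 -0.05] 1.0
```

```bash
cat > b.py <<'E'
from h import *
c=np.load("cart.npy")
def g(z):return [c[0]-.0045*np.cos(c[2]),c[1]-.0045*np.sin(c[2]),z]
move_ptp(g(.14),quat(c[2]));print(read_time_s())
movel(g(.024),speed=.12)
print(read_time_s(),read_eef_pos(),read_ft_force().round(2))
move_gripper(.03,effort=40)
print(read_time_s(),read_finger_gap(),read_ft_force().round(2),read_qpos().round(2))
movel(g(.07),speed=.1)
for n in("top","side"): cv2.imwrite(f"pics/{n}1.png",read_camera(n)[:,:,::-1])
print(read_time_s(),read_finger_gap(),read_ft_force().round(2),read_ft_torque().round(3))
E
python3 b.py; python3 - <<'E'
import cv2,numpy as np
t=cv2.imread("pics/top1.png");s=cv2.imread("pics/side1.png")
cv2.imwrite("pics/v1.png",np.hstack([cv2.resize(t[200:320,240:380],(400,343)),cv2.resize(s[160:280,160:300],(400,343))]))
E
```

```text
3.4583
4.575 [ 0.42910297 -0.08285885  0.02449   ] [0.45 0.2  0.5 ]
5.0833 0.03700908732478017 [-0.97  0.06  5.42] [-0.51  0.44  0.68  2.26 -0.5   0.59 -0.04]
5.7917 0.0364122493998973 [-0.01  0.68 -1.83] [-0.03  -0.019 -0.003]
```

View pics/v1.png

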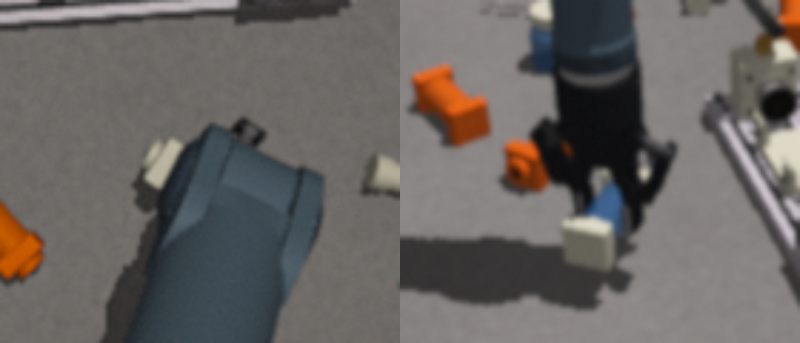

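Grasp confirmed: the cartridge hangs level in the fingers, at side (185,245), gap 36.4 mm. I carry it above the cradle and look again.

```bash
cat > c.py <<'E'
from h import *
p=read_eef_pos(); movel([p[0],p[1],.14],speed=.2)
a=CL[2]+np.pi/2
movel(cw(0,.045,.14),quat(a),speed=.15)
movel(cw(0,.045,.098),speed=.1)
for n in("top","side"): cv2.imwrite(f"pics/{n}2.png",read_camera(n)[:,:,::-1])
print(read_time_s(),read_eef_pos().round(4),cw(0,.045),read_ft_force().round(2),read_finger_gap(),read_qpos().round(2))
# overlay expected
CA=[np.c_[q[:,0]+.0,q[:,1],q[:,2]+.0735] for q in CART]
m=cw(0,.0495); out=[]
for c,(x0,y0,x1,y1) in(("top",(220,150,320,230)),("side",(250,150,350,240))):
    g=cv2.imread(f"pics/{c}2.png")
    g=cv2.resize(g[y0:y1,x0:x1],None,fx=4,fy=4,interpolation=cv2.INTER_CUBIC)
    for q in CA:
        u=(proj(c,T([m[0],m[1],a],q))-[x0,y0]+.5)*4
        cv2.polylines(g,[cv2.convexHull(u.round().astype(np.int32))],True,(0,255,0),1)
    out.append(cv2.copyMakeBorder(g,0,360-g.shape[0],0,0,0))
cv2.imwrite("pics/v2.png",np.hstack(out))
E
python3 c.py
```

```text
8.6667 [0.6415 0.0128 0.0986] [0.64081747 0.01300758 0.        ] [ 0.39 -0.51 -2.07] 0.03685793157588252 [-0.53  0.6   0.58  1.75 -0.4   0.91  0.29]
```

View pics/v2.png

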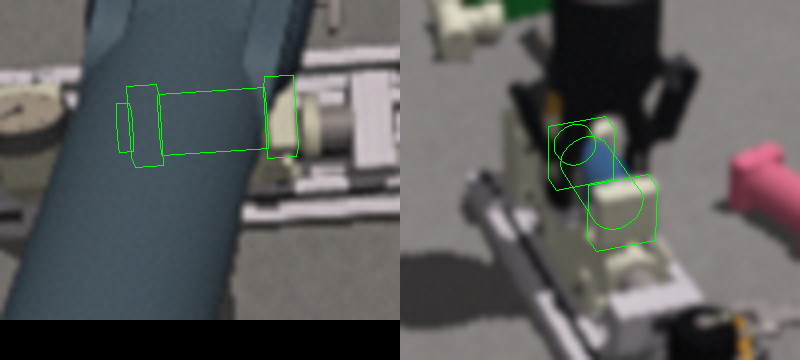

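The held cartridge matches the expected outline. I lower it slowly while watching the force.

```bash
cat > d.py <<'E'
from h import *
f0=read_ft_force()
for z in (.084,.078,.072,.066,.061,.059,.0575,.0565,.0555,.0545,.0535):
    x=cw(0,.045,z); movel(x,speed=.06)
    f=read_ft_force()-f0; print(z,read_eef_pos().round(4),f.round(2),read_ft_torque().round(3))
    if f[2]>4 or np.hypot(f[0],f[1])>8: break
print(read_time_s())
for n in("top","side"): cv2.imwrite(f"pics/{n}3.png",read_camera(n)[:,:,::-1])
t=cv2.imread("pics/top3.png");s=cv2.imread("pics/side3.png")
cv2.imwrite("pics/v3.png",np.hstack([cv2.resize(t[150:230,220:320],(400,320)),cv2.resize(s[160:240,250:350],(400,320))]))
E
python3 d.py
```

```text
0.084 [0.6402 0.0131 0.0832] [ 0.34  0.92 -0.26] [ 0.016 -0.     0.007]
0.078 [0.6404 0.013  0.0774] [-0.66  0.19  0.8 ] [0.017 0.037 0.009]
0.072 [0.6403 0.0131 0.0714] [-0.36  0.56 -0.2 ] [-0.033 -0.035 -0.021]
0.066 [0.6403 0.0131 0.0654] [ 0.48  1.29 -0.82] [ 0.005  0.026 -0.021]
0.061 [0.6404 0.013  0.0605] [-0.61  1.82 -0.42] [-0.018 -0.014  0.019]
0.059 [0.6407 0.013  0.0589] [ 0.72  0.94 -0.39] [ 0.014  0.007 -0.01 ]
0.0575 [0.6407 0.013  0.0574] [-0.85  0.81 -0.76] [-0.059 -0.018 -0.003]
0.0565 [0.6408 0.013  0.0564] [ 0.29 -0.44  0.49] [-0.005  0.017 -0.019]
0.0555 [0.6407 0.013  0.0554] [-0.04  1.16 -0.37] [ 0.034 -0.065  0.014]
0.0545 [0.6411 0.013  0.0548] [-0.74  0.09  2.12] [ 0.007  0.036 -0.013]
0.0535 [0.6411 0.013  0.0547] [-3.33  1.22  7.54] [0.006 0.513 0.045]
11.55
```

View pics/v3.png

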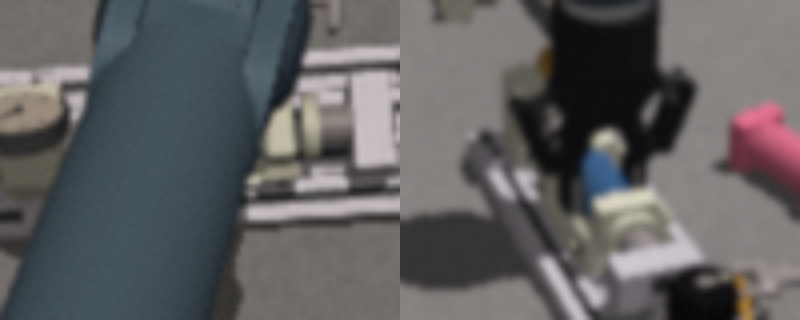

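Seated on the floor at the expected height, with 7.5 N of contact. I release it, retreat and verify.

```bash
cat > e.py <<'E'
from h import *
movel(cw(0,.045,.0547),speed=.05)
move_gripper(.07)
movel(cw(0,.045,.14),speed=.15)
print(read_time_s(),read_ft_force().round(2),read_qpos().round(2))
# move on towards above knob, start orientation options
for a in (CL[2]+np.pi/2,CL[2]+np.pi/2-.4,CL[2]+np.pi/2-.8,CL[2]+np.pi/2-1.2,CL[2]+np.pi/2-1.57,CL[2]+np.pi/2-1.9,CL[2]+np.pi/2+1,CL[2]+np.pi/2+2,CL[2]+np.pi/2+2.4):
    q=inverse_kinematics(cw(0,-.135,.15),quat(a));print(round(a,2),None if q is None else q.round(2))
E
python3 e.py
```

```text
13.0417 [ 0.86 -0.28 -0.19] [-0.55  0.54  0.61  1.73 -0.36  0.98  0.26]
1.63 [-0.27  0.59  0.62  1.64 -0.39  1.03  0.54]
1.23 [-0.32  0.62  0.71  1.64 -0.45  1.05  0.19]
0.83 [-0.38  0.65  0.8   1.65 -0.52  1.07 -0.16]
0.43 [-0.43  0.69  0.88  1.65 -0.58  1.09 -0.52]
0.06 [-0.47  0.73  0.95  1.65 -0.65  1.11 -0.84]
-0.27 [-0.51  0.76  1.02  1.65 -0.71  1.14 -1.13]
2.63 [-0.11  0.55  0.41  1.63 -0.25  1.01  1.43]
3.63 [ 0.04  0.53  0.2   1.62 -0.12  1.    2.34]
4.03 [ 0.1   0.52  0.12  1.62 -0.07  1.    2.7 ]
```

```bash
cat > f.py <<'E'
from h import *
move_ptp(cw(0,-.135,.14),quat(3.6))
for n in("top","side"): cv2.imwrite(f"pics/{n}4.png",read_camera(n)[:,:,::-1])
print(read_time_s(),read_eef_pos().round(4),cw(0,-.135).round(4),read_qpos().round(2))
t=cv2.imread("pics/top4.png");s=cv2.imread("pics/side4.png")
m=cw(0,.0495);out=[]
for c,(x0,y0,x1,y1) in(("top",(210,140,360,230)),("side",(250,150,350,240))):
    g=cv2.imread(f"pics/{c}4.png");g=cv2.resize(g[y0:y1,x0:x1],None,fx=4,fy=4,interpolation=cv2.INTER_CUBIC);out.append(g)
out=[cv2.resize(o,None,fx=.8,fy=.8) for o in out]
cv2.imwrite("pics/v4.png",np.hstack(out))
E
python3 f.py
```

```text
14.9167 [ 0.6524 -0.1658  0.1396] [ 0.6523 -0.1666  0.    ] [ 0.04  0.54  0.2   1.63 -0.12  0.99  2.31]
```

View pics/v4.png

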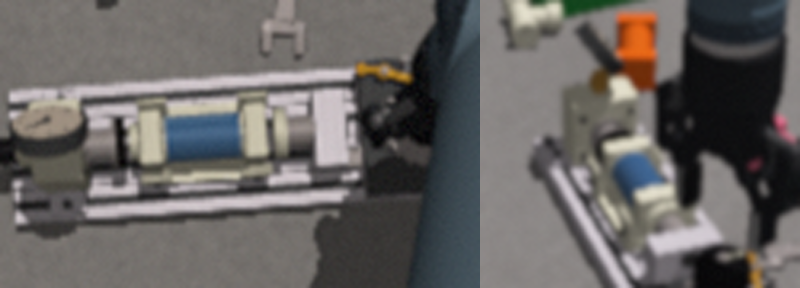

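The cartridge lies level between the cheeks with its neck towards the seal, top about (245,175). Next, grip the knob.

```bash
cat > g.py <<'E'
from h import *
f0=read_ft_force();t0=read_ft_torque()
movel(cw(0,-.135,.089),speed=.12)
print(read_eef_pos().round(4),(read_ft_force()-f0).round(2))
move_gripper(.04,effort=40)
for i in range(3):
    pause(.05);print((read_ft_force()-f0).round(2),read_ft_torque().round(3))
print(read_time_s(),read_finger_gap(),read_eef_pos().round(4),read_qpos().round(3))
E
python3 g.py
```

```text
[ 0.6523 -0.1666  0.0888] [-1.02 -1.25 -0.31]
[-0.52 -1.76  3.07] [-0.356 -0.198  0.036]
[ 0.72 -2.12  4.96] [-0.437 -0.164  0.026]
[ 1.53 -2.2   5.26] [-0.402 -0.168  0.004]
15.9833 0.04448573871622264 [ 0.6539 -0.1678  0.0908] [ 0.048  0.598  0.189  1.653 -0.135  0.9    2.317]
```

```bash
cat > w.py <<'E'
from h import *
import sys,json,os
def meas(n=4):
    F=[];Q=[]
    for i in range(n):
        pause(.015);F.append(np.r_[read_ft_force(),read_ft_torque(),read_effort()[6]])
    return np.mean(F,0),read_qpos()[6]
st="wind.json"
if os.path.exists(st): d=json.load(open(st))
else: d=dict(base=list(read_qpos()),th=0.,log=[]); d["base0"]=d["base"][6]
to=float(sys.argv[1]);step=float(sys.argv[2]);n=int(sys.argv[3])
while d["th"]<to-1e-6:
    d["th"]=min(to,d["th"]+step)
    q=list(d["base"]);q[6]=d["base0"]-d["th"];move_j(q)
    m,q7=meas(n)
    d["log"].append([d["th"],d["base0"]-q7]+list(m))
    print(round(d["th"],3),round(d["base0"]-q7,4),"tz %.3f e7 %.3f"%(m[5],m[6]),m[:5].round(2))
    if np.hypot(*m[:2])>25: print("lateral!");break
json.dump(d,open(st,"w"));print(read_time_s(),read_finger_gap())
E
python3 w.py 0.4 0.05 4
```

```text
0.05 0.049 tz -0.009 e7 0.005 [ 0.28 -1.27  1.97 -0.31 -0.19]
0.1 0.0986 tz 0.011 e7 -0.001 [ 0.69 -1.68  2.24 -0.35 -0.17]
0.15 0.1485 tz -0.017 e7 -0.006 [ 1.32 -1.74  1.26 -0.44 -0.24]
0.2 0.1985 tz -0.006 e7 -0.010 [ 1.26 -2.54  1.49 -0.58 -0.3 ]
0.25 0.2485 tz 0.006 e7 -0.015 [ 1.96 -3.26  0.7  -0.69 -0.35]
0.3 0.2985 tz -0.003 e7 -0.006 [ 2.16 -3.64  0.72 -0.84 -0.37]
0.35 0.3485 tz -0.012 e7 -0.004 [ 2.32 -3.99  0.57 -0.97 -0.5 ]
0.4 0.3989 tz -0.027 e7 0.008 [ 2.26 -4.27  0.26 -1.04 -0.52]
18.5167 0.044481526736999163
```

```bash
python3 - <<'E'
from h import *
for n in("top","side"): cv2.imwrite(f"pics/{n}5.png",read_camera(n)[:,:,::-1])
print(read_eef_pos().round(4),read_tcp_rot().round(4))
out=[]
for c,i,(x0,y0,x1,y1) in(("top",4,(230,155,340,215)),("top",5,(230,155,340,215)),("side",4,(285,190,345,250)),("side",5,(285,190,345,250))):
    g=cv2.imread(f"pics/{c}{i}.png");out.append(cv2.resize(g[y0:y1,x0:x1],(400,int(400*(y1-y0)/(x1-x0))),interpolation=cv2.INTER_CUBIC)[:300])
out=[cv2.copyMakeBorder(o,0,300-o.shape[0],0,0,0) for o in out]
cv2.imwrite("pics/v5.png",np.vstack([np.hstack(out[:2]),np.hstack(out[2:])]))
E
```

```text
[ 0.654  -0.1684  0.0909] [-0.0294  0.9996 -0.0013  0.0021]
```

View pics/v5.png

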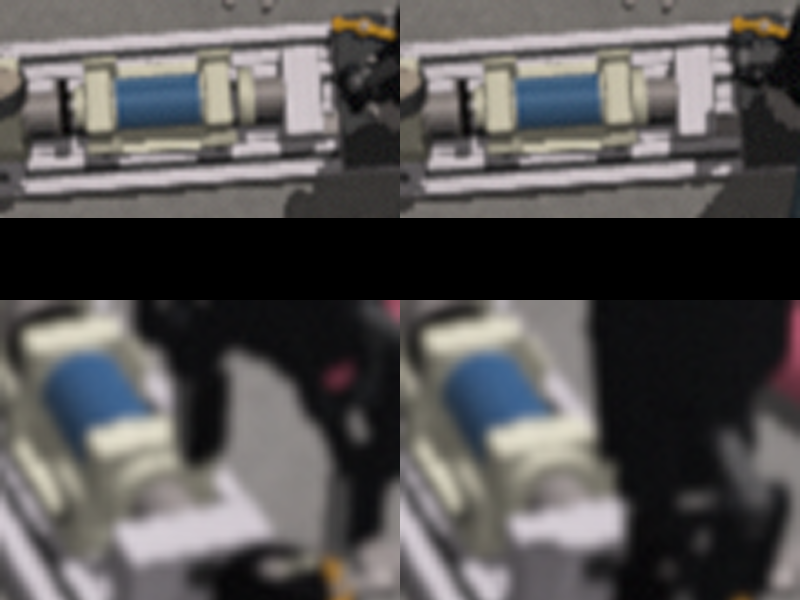

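The jaw disc has advanced to the cartridge's flat end, so the knob is turning without slip. I continue winding and watch the torque.

```bash
python3 w.py 0.94 0.06 4
```

```text
0.46 0.4589 tz -0.012 e7 0.005 [ 2.75 -4.32  0.03 -1.06 -0.49]
0.52 0.5189 tz -0.004 e7 0.002 [ 2.86 -4.44 -0.37 -1.1  -0.49]
0.58 0.5789 tz 0.000 e7 -0.001 [ 2.81 -4.71  0.31 -1.11 -0.52]
0.64 0.6389 tz 0.015 e7 -0.000 [ 2.62 -4.44  0.35 -1.17 -0.46]
0.7 0.699 tz 0.001 e7 0.009 [ 2.07 -4.94  0.03 -1.19 -0.43]
0.76 0.759 tz 0.020 e7 0.006 [ 2.81 -4.54  0.11 -1.21 -0.44]
0.82 0.819 tz -0.022 e7 0.005 [ 3.05 -5.32 -0.09 -1.24 -0.46]
0.88 0.879 tz 0.026 e7 0.003 [ 1.9  -4.76  0.21 -1.27 -0.43]
0.94 0.939 tz -0.037 e7 -0.000 [ 3.15 -5.34  0.17 -1.3  -0.39]
21.4667 0.04494030909159522
```

```bash
python3 w.py 1.36 0.06 4; python3 - <<'E'
from h import *
for n in("top","side"): cv2.imwrite(f"pics/{n}6.png",read_camera(n)[:,:,::-1])
out=[]
for c,i,(x0,y0,x1,y1) in(("top",4,(230,155,340,215)),("top",6,(230,155,340,215)),("side",4,(285,190,345,250)),("side",6,(285,190,345,250))):
    g=cv2.imread(f"pics/{c}{i}.png");out.append(cv2.resize(g[y0:y1,x0:x1],(400,int(400*(y1-y0)/(x1-x0))),interpolation=cv2.INTER_CUBIC)[:300])
out=[cv2.copyMakeBorder(o,0,300-o.shape[0],0,0,0) for o in out]
cv2.imwrite("pics/v6.png",np.vstack([np.hstack(out[:2]),np.hstack(out[2:])]))
E
```

```text
1.0 0.9989 tz -0.006 e7 -0.012 [ 2.76 -5.38  0.11 -1.29 -0.36]
1.06 1.059 tz -0.003 e7 0.011 [ 2.49 -5.12  0.35 -1.34 -0.32]
1.12 1.1189 tz -0.037 e7 0.008 [ 2.23 -5.5   0.55 -1.38 -0.31]
1.18 1.1789 tz -0.012 e7 0.005 [ 2.65 -5.72  0.51 -1.34 -0.3 ]
1.24 1.2389 tz -0.010 e7 0.005 [ 2.29 -5.62  0.39 -1.37 -0.25]
1.3 1.2989 tz -0.016 e7 -0.000 [ 2.52 -5.6   0.75 -1.38 -0.19]
1.36 1.359 tz -0.013 e7 -0.003 [ 2.82 -5.35  0.85 -1.38 -0.18]
23.6833 0.044771995741861526
```

View pics/v6.png

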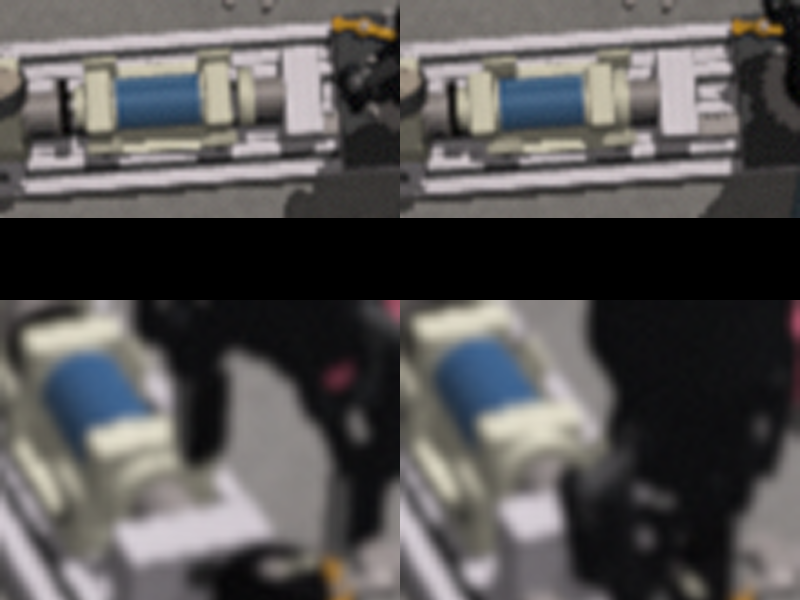

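```bash
sed -i 's/    if np.hypot/    if abs(m[5])>.07 or abs(m[6])>.05: print("load?");break\n    if np.hypot/' w.py; python3 w.py 2.0 0.05 5
```

```text
1.41 1.409 tz -0.013 e7 0.016 [ 2.13 -6.15  1.01 -1.38 -0.17]
1.46 1.4589 tz -0.000 e7 0.013 [ 1.7  -5.52  0.93 -1.39 -0.12]
1.51 1.5089 tz -0.011 e7 0.012 [ 2.04 -5.78  1.01 -1.38 -0.06]
1.56 1.5589 tz 0.005 e7 -0.004 [ 1.85 -6.22  1.14 -1.36 -0.05]
1.61 1.6089 tz 0.029 e7 -0.023 [ 1.5  -6.32  1.1  -1.37 -0.04]
1.66 1.6588 tz 0.027 e7 -0.042 [ 1.12 -6.07  1.27 -1.36  0.03]
1.71 1.7088 tz 0.007 e7 -0.037 [ 1.19 -5.7   1.19 -1.35  0.05]
1.76 1.7587 tz 0.037 e7 -0.062 [ 1.   -5.66  1.74 -1.35  0.11]
load?
26.45 0.045127313890921804
```

The spring begins to push back at about 1.55 rad, where the joint-7 torque starts its slope. The first loaded click is therefore at 1.745 and the second at 2.094, for an estimated 14 N. I continue to just past 2.094.

```bash
sed -i 's/abs(m\[5\])>.07 or abs(m\[6\])>.05/abs(m[5])>.35 or abs(m[6])>.3/' w.py; python3 w.py 2.06 0.05 5; python3 w.py 2.19 .026 5
```

```text
1.81 1.8086 tz 0.065 e7 -0.079 [ 1.4  -5.9   1.75 -1.32  0.12]
1.86 1.8586 tz 0.099 e7 -0.097 [ 1.22 -6.38  1.92 -1.3   0.16]
1.91 1.9085 tz 0.101 e7 -0.113 [ 1.13 -5.64  2.   -1.31  0.2 ]
1.96 1.9585 tz 0.119 e7 -0.132 [ 0.7  -6.44  1.81 -1.29  0.23]
2.01 2.0084 tz 0.129 e7 -0.152 [ 0.01 -5.93  2.24 -1.27  0.25]
2.06 2.0584 tz 0.144 e7 -0.147 [ 0.81 -6.12  2.35 -1.26  0.31]
28.45 0.044896348608482406
2.086 2.0847 tz 0.048 e7 -0.059 [ 0.03 -6.37  2.56 -1.22  0.31]
2.112 2.1103 tz 0.195 e7 -0.178 [ 0.12 -6.26  2.48 -1.24  0.31]
2.138 2.1363 tz 0.181 e7 -0.188 [-0.21 -6.12  2.4  -1.21  0.34]
2.164 2.1622 tz 0.188 e7 -0.197 [ 0.26 -5.99  2.38 -1.2   0.37]
2.19 2.1882 tz 0.189 e7 -0.206 [-0.41 -6.24  3.17 -1.19  0.35]
30.1167 0.04489918313973139
```

The load is about 15 N and the click dip showed at 2.085. I ease the knob back onto the pawl until the torque vanishes, then let go.

```bash
cat > r.py <<'E'
from h import *
import json
d=json.load(open("wind.json"))
for th in(2.15,2.12,2.10,2.085,2.07,2.055):
    q=list(d["base"]);q[6]=d["base0"]-th;move_j(q)
    F=[]
    for i in range(5): pause(.015);F.append([read_ft_torque()[2],read_effort()[6]])
    m=np.mean(F,0);print(th,m.round(3))
    if m[1]>-.03:break
move_gripper(.07);pause(.2)
p=read_eef_pos();print(p,read_time_s())
movel([p[0],p[1],.18],speed=.15)
E
python3 r.py; cat > v.py <<'E'
from h import *
move_ptp([.45,-.25,.25],quat(1.635)); pause(.3)
for n in("top","side"): cv2.imwrite(f"pics/{n}7.png",read_camera(n)[:,:,::-1])
print(read_time_s(),read_ft_force().round(2))
a=cv2.imread("pics/top7.png");b=cv2.imread("pics/side7.png")
f=lambda g,x0,y0,x1,y1:cv2.resize(g[y0:y1,x0:x1],(400,int(400*(y1-y0)/(x1-x0))),interpolation=cv2.INTER_CUBIC)
A=f(a,200,145,375,225);B=f(b,260,150,360,280)
A=cv2.copyMakeBorder(A,0,B.shape[0]-A.shape[0],0,0,0)
cv2.imwrite("pics/v7.png",np.hstack([A,B]))
E
python3 v.py
```

```text
2.15 [ 0.29  -0.289]
2.12 [ 0.288 -0.271]
2.1 [ 0.258 -0.255]
2.085 [ 0.21  -0.216]
2.07 [ 0.094 -0.091]
2.055 [-0.058  0.056]
[ 0.65383822 -0.16716269  0.09067999] 32.6833
34.7417 [ 0.16 -0.48 -0.04]
```

View pics/v7.png

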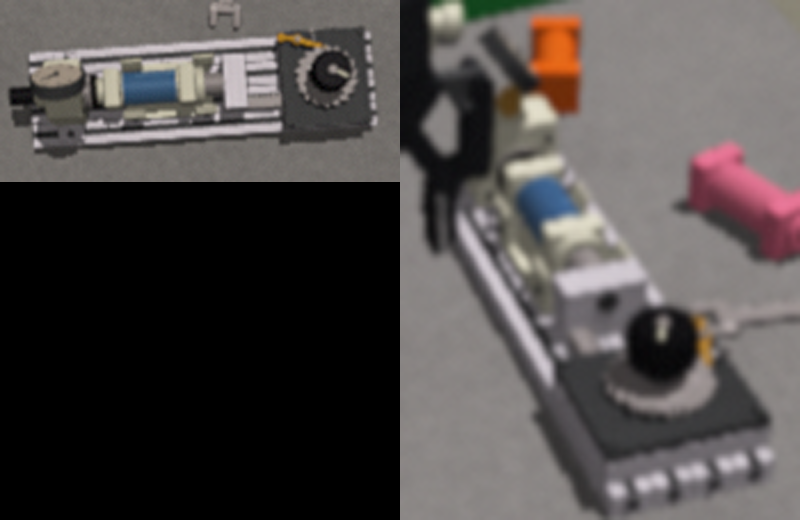

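View pics/top7.png

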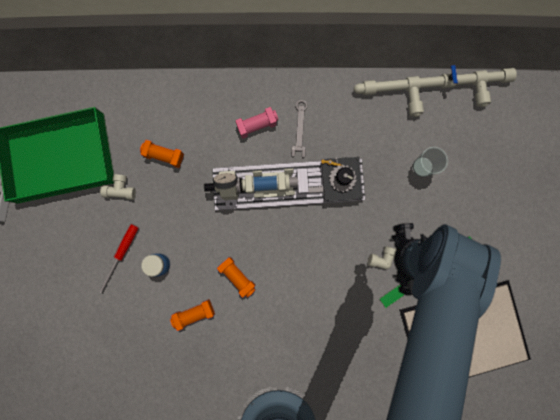

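```bash
python3 - <<'E'
import cv2,numpy as np
o=[]
for i in(0,7):
    a=cv2.imread(f"pics/top{i}.png");o.append(cv2.resize(a[155:200,318:368],None,fx=8,fy=8,interpolation=cv2.INTER_CUBIC))
for i in(0,7):
    a=cv2.imread(f"pics/top{i}.png");o.append(cv2.resize(a[165:200,210:260],None,fx=8,fy=8,interpolation=cv2.INTER_CUBIC)[:230])
g=np.vstack([np.hstack(o[:2]),np.hstack(o[2:])]);cv2.imwrite("pics/v8.png",cv2.convertScaleAbs(g,alpha=1.4,beta=15)[:600])
E
```

```text
(no output)
```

View pics/v8.png

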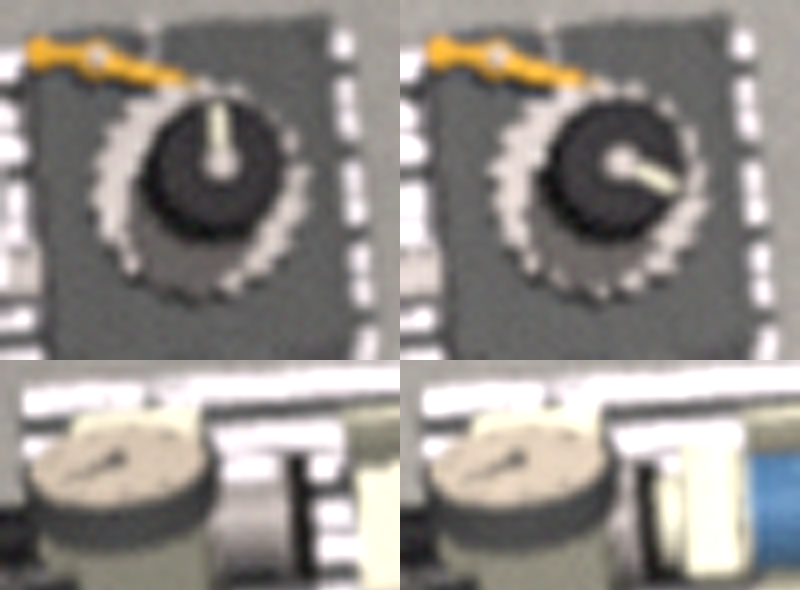

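The pawl is in the same seated position as at the start. The mark has turned about 118° (2.06 rad), which is tooth 6 (2.094), and the cartridge is held against the pushed-back seal. The bystanders are where they were, apart from most of the ruler, which the arm hides. Handing in.

```bash
python3 -c "
from bench import *
sign_off();print(read_time_s())"
```

```text
the job is handed in; nothing more can be done
the job is handed in; nothing more can be done
```

I laid the blue cartridge in the cradle with its neck towards the seal and let it go. I then wound the knob in one grip to the second click under load, eased it back onto the pawl, let go and handed in at about 35 s.

- **Laying down:** contact on the cradle floor was about 7.5 N at the expected height. Pictures taken after release show the cartridge level between the cheeks.
- **Winding:** the spring began to push back at about 1.55 rad. The second click under load followed at about 2.09 rad, and I wound on to 2.19 rad. The joint-7 torque there was about 0.21 N m, roughly 16 N on the seal. From the point where the spring engaged, I estimate about 14 N now held.
- **Last picture:** the white mark has turned about 118° (2.06 rad, against 2.094 for that tooth). The pawl sits as low as at the start, and the seal is pushed back against the neck. The gripper is clear of everything. The other bystanders look unmoved, but the arm hid most of the ruler in that picture, so I did not check it.
- **Disagreement:** easing back, the torque read higher than on the way in: 0.29 N m at 2.15 rad, falling to 0.22 at 2.085 and zero at about 2.06. I could not explain this. Taken at face value, 0.29 N m would be about 22 N for a moment, under the 25 N limit. The 0.22 reading just before the pawl took over would be about 17 N, still within the 7.5 to 20 N window. I did not measure the held force directly.

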